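Reset the die bonder's feeder under its push-latch cover

ROBOT

A 6-joint arm with a two-finger parallel gripper is mounted at the origin on the work surface. World frame = base frame: x ahead of the robot, y to its left, z up, the work surface at z = 0. Lengths are in m, angles in degrees, forces in N, time in s.
With the tool pointing down it reaches from about 0.3 to 0.775 m from the base axis. Payload 14.6 kg.
Tool frame: the origin (TCP) lies between the finger pads; the fingertips stand robot.tip_extent ahead of it and the grasp point (between the pads) lies 6 mm ahead of it (robot.tip_extent is the distance from the TCP to the fingertips, in m); z points along the fingers, y is the direction in which the jaws open and shut (so a half turn about z gives the same grasp; the last joint's range is limited). The gripper opens to 94 mm and grips with 3 to 60 N. Pads are 16 mm wide; open, the fingers measure 119 mm over their backs; the gripper's body (75 mm by 177 mm) begins 78 mm behind the grasp point.
Start: joints at [-77.613, 17.183, 87.147, -0, 75.671, -3.816], TCP at [0.153, -0.528, 0.23] pointing down, gripper open.
Joint ranges: [-173.82, 173.82], [-45.26, 126.66], [13.44, 144.39], [-59.66, 239.66], [0, 175.72], [-146.38, 146.38]. Speed limits (degrees/s): [127.2, 127.2, 147.25, 180, 180, 180].

INTERFACE

Orientations are given as [roll, pitch, yaw] about the fixed x, y, z axes, in that order (R = Rz(yaw) Ry(pitch) Rx(roll)).
In Python, from rig import sensors, camera, robot gives the robot as it stands. The module is installed in compiled form; this text tells all that it offers.
- The arm moves only by the tool play_rows, never from a script. Its argument "plan" is a list of rows, each an object with "slide": the shift along the tool's x, y, z in m, a list of three; "dr": the turn, a rotation vector about the tool's x, y, z in degrees, a list of three. In form: [{"slide": [x, y, z], "dr": [ax, ay, az]}, ...]. A call has exactly 8 rows; each row is the pose to reach, as a shift and turn from the pose commanded when the call began, along the tool's axes at that moment; what a row does not reach only later rows make up. A row lasts 1/8 s, in which the tool goes at most 62.5 mm and 10.7 degrees, less where a joint would pass 70% of its speed; a pose out of reach is approached as far as the arm can. A call with a gripper value outside its range is refused whole. "fingers" is the closure, from 0 (fully open) to 1 (shut), set as the call begins (left out, the last holds). The fingers move at their own pace and stop on an object; "force" is the grip in N (left out, the last holds). Time passes only in rows, so rows that repeat a pose let the fingers close, or fill a call up. It gives the time, the measured TCP pose, the force and the opening at its end, in the units of the state.
- sensors.observe(): the state, without advancing time (a new reading comes with each control period).
- camera(name): name is "scene" or "top" or "wrist"; returns a dict with "img" (420x560x3 uint8, red, green, blue), "intrinsics" (3x3 intrinsics, pixels), "origin" and "orientation" of the camera in the world. Camera axes: x right, y down, z forward; pixel columns grow to the right and rows downward; lengths in m; the calibration is good to about 2 mm. The wrist camera is an equidistant fisheye: a pixel r from the principal point sees the ray r / f radians off the axis. A picture is of the moment at which its call begins. There is no depth.
- robot.sign_off(): hands the job in, once; it reports no verdict.
The state is a dict: "clock": time; "joint_pos": joint angles; "joint_velocities": joint speeds; "joint_torque": joint torques, N m; "ee_pos": TCP position; "tcp_rot": TCP orientation; "wrist_force": force on the tool from outside, world axes, zero at the start; "torque": the same for the moment, N m; "finger_gap": opening from 0.0 (shut) to 1.0 (fully open).
Only numpy, scipy, OpenCV 4.12 (cv2) and the standard library are available. Lean on these libraries where they do the work, as an engineer would, in place of code of your own. Each camera call takes 0.05 s, during which the arm holds its last target. There are 200 camera calls.

TASK

The feeder has stopped on a fault. Press the free edge of the grey service cover on the white feeder housing so that it pops open, gently push the green reset button under it all the way in and let it come back, then push the cover shut and press it until it latches flush. Only touch and push with the fingers, gripping nothing, and leave the yellow button, the magazine, the jar and the loupe alone.

Things in the scene. Friction and masses are not known exactly. Their poses are not given: they have to be found in the camera images.
- housing: White feeder-drive housing, a fixed box 200 (x) by 320 (y) by 100 mm high. Origin: centre of its underside; x axis from its front (robot's side) to its rear, z up; its yaw varies. The opening under the cover spans x -63 to +34, y -62 to +62 mm; in it is a well, floor 62 mm above the table, with a black latch housing (84 mm high, x -63 to -42 mm) along its front.
- cover (a joint): Spring-hinged grey cover with push-push latch, rad: 0 = shut, latched, flush; grows as it opens, free edge up and over to the rear; 1.92 = fully open at its stop, leaning 20 deg to the rear past upright. Pressed in beyond -0.05 (stop -0.057) and released, it unlatches and springs fully open in about 1 s; pushed shut beyond -0.05 and released, it latches at 0. A shorter press changes nothing.
- cover_mark (a point): Centre of the blue finger mark (20 mm disc) on the cover's outer face, the place to press: 76 mm from the hinge line, 20 mm in from the free edge; 100 mm above the table when shut, 4.3 mm lower at the inner stop. It moves with the cover. The spring pushes back there with about 2 N when shut, less when open. A full press and release of the latched cover frees it: get the finger out of its way.
- cover_edge (a point): Middle of the cover's free edge, on its outer face, 96 mm from the hinge line; 100 mm above the table when shut, 5.5 mm lower at the inner stop. It moves with the cover. The cover is a plate 120 mm wide and 4 mm thick, with a catch tongue reaching 24 mm below it, 6 to 19 mm in from this edge.
- cover_hinge (a point): Middle of the cover's hinge line, fixed to the housing, 101 mm above the table; the line runs along the housing's y axis at the rear side of the opening, at housing x = +34 mm. With the cover shut its outer face lies 1 mm below this line.
- reset_top (a point): Centre of the top of the green round reset button (22 mm across) in the well, at rest 83 mm above the table, 17 mm below the cover's shut outer face, 52 mm in front of the hinge line and 30 mm left or right of the middle, in a black collar 38 mm across and 12 mm high. It moves down with the button.
- reset (a joint): Travel of the green reset button in m: 0 = out, 0.005 = all the way in. It springs back when released; all the way in takes about 5 N.
- jog_top (a point): Centre of the top of the yellow round jog button, same shape, in the other place of the well, 60 mm from the green one. Not to be pressed.
- jog (a joint): Travel of the yellow jog button in m, 0 = out, 0.005 = all the way in. Must stay out.
- magazine: Loose brass-coloured perforated lead-frame magazine, a box 140 x 65 x 90 mm high, standing left (+y) of the housing. Origin: centre of its underside. Leave it alone.
- jar: Loose amber glass jar with black lid, 48 mm across, 62 mm high, standing right (-y) of the housing. Origin: centre of its underside. Leave it alone.
- loupe: Loose black eye loupe, 34 mm across, 42 mm high, standing on the housing's top left of the cover. Origin: centre of its underside. Leave it alone.

How it is judged:
By the outcome, as a careful person would: the job done as asked, in the order asked, and still so for the second after the job is handed in, with the robot touching nothing.
It also fails if it takes over 48 s, if anything falls off the work surface, if the arm or the gripper's body presses on something with over 40 N, if the wrist force passes 120 N, or if a joint passes its speed limit or range.

## Working session

There is one attempt and no reset: what is moved stays moved. The work goes in short steps, Python scripts to look and compute and a tool call to move; the robot and the scene stay as the last step left them, time stands still between calls to the robot, and variables do not carry over. Pictures are saved under pics/ and viewed, about 8 in all and at most 12, crops included, and the job is handed in when it is done.

Besides the shell and the picture viewer there is one more tool, called after "Request:" as a command line: name --argument value ..., lists and objects as JSON in quotes. play_rows: Moves the arm, as the interface text tells. Its arguments: {"type":"object","properties":{"plan":{"type":"array"},"fingers":{"type":"number"},"force":{"type":"number"}},"required":["plan"]}

```bash
mkdir -p pics
cat > h.py <<'E'
import numpy as np,cv2
from rig import sensors,camera,robot
from scipy.spatial.transform import Rotation as Ro
def rot(c):
    o=np.array(c["orientation"],float)
    return o if o.shape==(3,3) else Ro.from_euler('xyz',o,degrees=True).as_matrix()
def ray(c,u,v,z):
    K=np.array(c["intrinsics"]);d=rot(c)@np.array([(u-K[0,2])/K[0,0],(v-K[1,2])/K[1,1],1])
    o=np.array(c["origin"]);return o+d*(z-o[2])/d[2]
def save(c,n): cv2.imwrite("pics/"+n+".png",c["img"][:,:,::-1])
E
python3 - <<'E'
from h import *
for n in("top","scene"):
    c=camera(n);save(c,n+"0");print(n,c["intrinsics"],c["origin"],c["orientation"])
    np.save(n+"0.npy",c["img"])
print(sensors.observe(),robot.tip_extent)
E
```

```text
top [[440.75168562   0.         278.45243313]
 [  0.         440.75168562 211.47336926]
 [  0.           0.           1.        ]] [0.36734806 0.04908778 0.96907197] [-169.54973542    2.07513902  -90.91950821]
scene [[486.42821292   0.         276.77752052]
 [  0.         486.42821292 201.90051573]
 [  0.           0.           1.        ]] [1.13632906 0.23297515 0.92747836] [-144.27378285    0.55323347  104.69193522]
{'clock': 0.1, 'joint_pos': array([-7.76148684e+01,  1.72128712e+01,  8.71761387e+01, -1.55823335e-03,
        7.56685349e+01, -3.81708618e+00]), 'joint_velocities': array([-0.05043003, -0.05616234, -0.08947117,  0.02021794, -0.02127842,
        0.12788131]), 'joint_torque': array([ 1.60137799e-03, -5.32643044e+01, -3.53283906e+01,  7.09547242e-02,
        2.34884291e-02, -5.12893621e-05]), 'ee_pos': array([ 0.15340285, -0.5279669 ,  0.22994343]), 'tcp_rot': array([-1.79942482e+02, -2.32483285e-03,  1.62026031e+01]), 'wrist_force': array([ 0.27509971, -0.27930891,  0.21623579]), 'torque': array([-0.03173115, -0.04583126,  0.02119824]), 'finger_gap': 1.000419407641637} 0.025
```

View pics/top0.png

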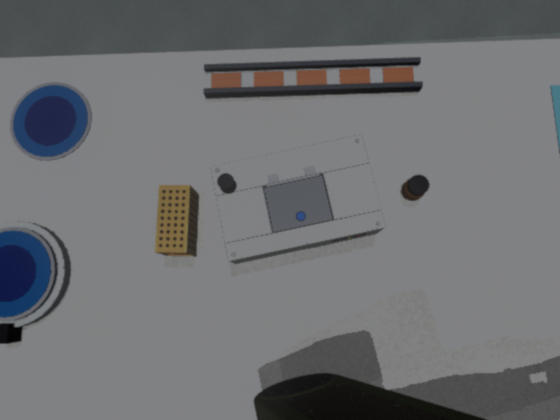

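View pics/scene0.png

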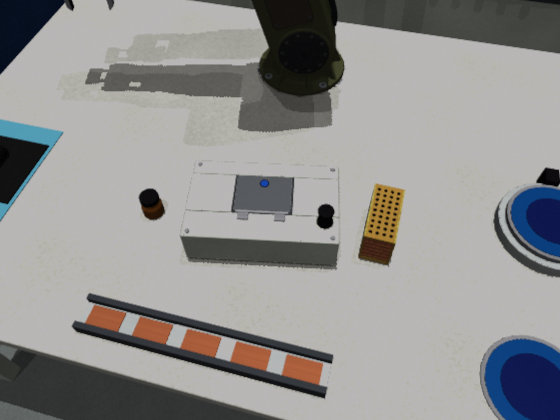

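The top view shows the housing around (298,200), the grey cover at about (298,203), its blue mark at (301,216), the loupe at (227,183) and the jar at (415,188). In the scene view the mark is at (264,184). I'll measure these next.

Run:
```python
from h import *
C={n:camera(n) for n in("top","scene")}
box={"top":(255,345,165,240),"scene":(225,300,165,225)}
for n,c in C.items():
    x0,x1,y0,y1=box[n];im=c["img"][y0:y1,x0:x1].astype(int)
    b=(im[:,:,2]>im[:,:,0]+60);m=cv2.moments(b.astype(np.uint8),True)
    u,v=m["m10"]/m["m00"]+x0,m["m01"]/m["m00"]+y0
    print(n,"mark",u,v,m["m00"],ray(c,u,v,.1))
    g=((im.max(2)<115)|b).astype(np.uint8); g=cv2.morphologyEx(g,cv2.MORPH_OPEN,np.ones((5,5)))
    cs=max(cv2.findContours(g,0,2)[0],key=cv2.contourArea)
    P=np.array([ray(c,p[0][0]+x0,p[0][1]+y0,.1)[:2] for p in cs],np.float32)
    print("cover",cv2.minAreaRect(P))
c=C["top"];im=c["img"].astype(int)
w=(im.min(2)>150).astype(np.uint8);print("bright px",im[150:155,300],im[270,250])
for nm,(u,v,z) in dict(loupe=(226,180,.142),jarlid=(418,184,.062),corners1=(212,167,.1),c2=(361,136,.1),c3=(383,213,.1),c4=(231,257,.1),mag1=(163,186,.09),mag2=(191,186,.09),mag3=(157,252,.09),hL=(264,187,.1),hR=(323,174,.1),eL=(272,233,.1),eR=(332,220,.1)).items(): print(nm,ray(c,u,v,z).round(4))
x=cv2.resize(c["img"][120:270,200:400],None,fx=4,fy=4,interpolation=cv2.INTER_CUBIC);cv2.imwrite("pics/crop1.png",x[:,:,::-1])
```

```text
top mark 300.5 215.8695652173913 46.0 [0.51829337 0.03405116 0.1       ]
cover ((0.5466430187225342, 0.039716970175504684), (0.10242456197738647, 0.12834134697914124), 10.992574691772461)
scene mark 263.9767441860465 182.88372093023256 43.0 [0.52055533 0.0347179  0.1       ]
cover ((0.5465252995491028, 0.03968911990523338), (0.08987018465995789, 0.1263812631368637), 11.049715042114258)
bright px [[128 129 131]
 [128 128 131]
 [128 129 131]
 [128 128 131]
 [129 129 132]] [125 126 125]
loupe [0.585  0.1776 0.142 ]
jarlid [ 0.5871 -0.214   0.062 ]
corners1 [0.6243 0.2132 0.1   ]
c2 [ 0.6822 -0.0944  0.1   ]
c3 [ 0.5204 -0.1299  0.1   ]
c4 [0.4389 0.1733 0.1   ]
mag1 [0.5892 0.3167 0.09  ]
mag2 [0.5877 0.2583 0.09  ]
mag3 [0.4526 0.3246 0.09  ]
hL [0.5794 0.1065 0.1   ]
hR [ 0.6035 -0.0137  0.1   ]
eL [0.485  0.0915 0.1   ]
eR [ 0.5086 -0.0283  0.1   ]
```

View pics/crop1.png

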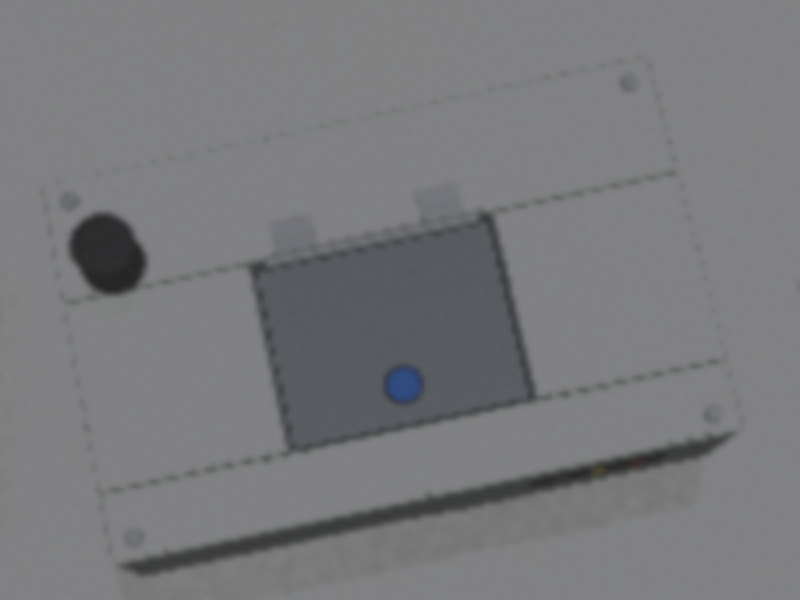

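Housing yaw is about 11°, the mark is at (0.519, 0.034) and the hinge at about (0.594, 0.049). The cover is shut in the crop, with the mark at (403,384) and the loupe at the left, clear of it. I'm moving above the press spot with the fingers shut.

Request:
play_rows --plan '[{"slide":[0.031,-0.027,0],"dr":[0,0,0.6]},{"slide":[0.062,-0.055,0],"dr":[0,0,1.3]},{"slide":[0.094,-0.082,0],"dr":[0,0,2]},{"slide":[0.125,-0.11,0],"dr":[0,0,2.6]},{"slide":[0.156,-0.137,0],"dr":[0,0,3.3]},{"slide":[0.188,-0.164,0],"dr":[0,0,4]},{"slide":[0.219,-0.192,0],"dr":[0,0,4.6]},{"slide":[0.25,-0.219,0],"dr":[0,0,5.2]}]' --fingers 1 --force 10

```text
clock: 1.2
ee_pos: [0.3329, -0.2468, 0.2305]
tcp_rot: [180.0, -0.0, 11.0]
wrist_force: [0.4, 0.4, -0.1]
finger_gap: 0.184
```

Request:
play_rows --plan '[{"slide":[0.032,-0.034,0.0],"dr":[0,0,0]},{"slide":[0.065,-0.069,0],"dr":[0,0,0]},{"slide":[0.098,-0.103,0.0],"dr":[0,0,0]},{"slide":[0.131,-0.137,0.01],"dr":[0,0,0]},{"slide":[0.163,-0.172,0.02],"dr":[0,0,0]},{"slide":[0.196,-0.206,0.04],"dr":[0,0,0]},{"slide":[0.2287,-0.2405,0.06],"dr":[0,0,0]},{"slide":[0.2287,-0.2405,0.08],"dr":[0,0,0]}]'

```text
clock: 2.2
ee_pos: [0.5118, 0.0339, 0.1493]
tcp_rot: [-180.0, 0.0, 11.2]
wrist_force: [-0.5, -0.3, -0.5]
finger_gap: 0.007
```

Run:
```python
from h import *
c=camera("wrist");save(c,"w1");d=camera("top")
x=d["img"][120:270,200:400];x=cv2.resize(x,None,fx=2.8,fy=2.8);y=np.zeros((420,1120-560,3),np.uint8);y[:x.shape[0],:x.shape[1]]=x[:420,:560]
o=np.hstack([c["img"],y]);cv2.imwrite("pics/a1.png",cv2.resize(o,(800,300))[:,:,::-1])
s=sensors.observe();print(s["ee_pos"],s["wrist_force"],s["finger_gap"])
```

```text
[0.51013276 0.0322018  0.14837591] [-0.06925991 -0.75141244  0.28338589] 0.007290240248714124
```

View pics/a1.png

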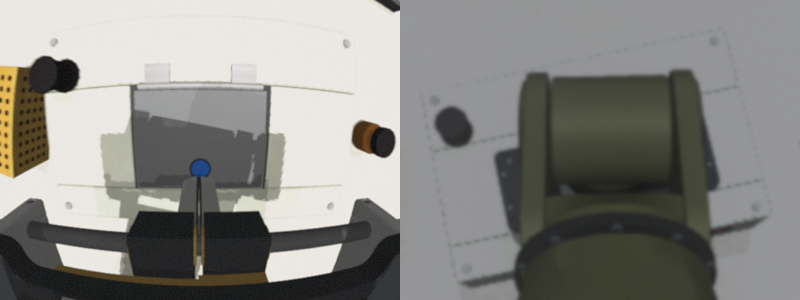

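The wrist view shows the shut fingertips just behind the blue mark (about 200,168), in line with the cover. Now I'll descend.

Request:
play_rows --plan '[{"slide":[0.001,0,0.008],"dr":[0,0,0]},{"slide":[0.001,0,0.016],"dr":[0,0,0]},{"slide":[0.001,0,0.02],"dr":[0,0,0]},{"slide":[0.001,0,0.022],"dr":[0,0,0]},{"slide":[0.001,0,0.023],"dr":[0,0,0]},{"slide":[0.001,0,0.0245],"dr":[0,0,0]},{"slide":[0.001,0,0.0255],"dr":[0,0,0]},{"slide":[0.001,0,0.0255],"dr":[0,0,0]}]'

```text
clock: 3.3
ee_pos: [0.5121, 0.0318, 0.1251]
tcp_rot: [180.0, -0.0, 11.0]
wrist_force: [0.1, 0.3, 1.8]
finger_gap: 0.008
```

Request:
play_rows --plan '[{"slide":[0,0,0.001],"dr":[0,0,0]},{"slide":[0,0,0.002],"dr":[0,0,0]},{"slide":[0,0,0.003],"dr":[0,0,0]},{"slide":[0,0,0.0035],"dr":[0,0,0]},{"slide":[0,0,0.004],"dr":[0,0,0]},{"slide":[0,0,0.0045],"dr":[0,0,0]},{"slide":[0,0,0.0048],"dr":[0,0,0]},{"slide":[0,0,0.0048],"dr":[0,0,0]}]'

```text
clock: 4.3
ee_pos: [0.5122, 0.0318, 0.1207]
tcp_rot: [180.0, -0.0, 11.0]
wrist_force: [-0.6, -0.0, 6.5]
finger_gap: 0.006
```

Request:
play_rows --plan '[{"slide":[0,0,0.0006],"dr":[0,0,0]},{"slide":[0,0,0.0006],"dr":[0,0,0]},{"slide":[-0.036,0,-0.048],"dr":[0,0,0]},{"slide":[-0.08,0,-0.08],"dr":[0,0,0]},{"slide":[-0.11,0,-0.11],"dr":[0,0,0]},{"slide":[-0.14,0,-0.13],"dr":[0,0,0]},{"slide":[-0.14,0,-0.13],"dr":[0,0,0]},{"slide":[-0.14,0,-0.13],"dr":[0,0,0]}]'

```text
clock: 5.3
ee_pos: [0.3747, 0.0051, 0.2496]
tcp_rot: [-180.0, 0.0, 11.0]
wrist_force: [-0.2, -0.5, -0.5]
finger_gap: 0.005
```

Run:
```python
from h import *
T=camera("top");S=camera("scene");W=camera("wrist")
for n,c in(("top",T),("scene",S)):
    im=c["img"].astype(int)
    g=((im[:,:,1]>im[:,:,0]+25)&(im[:,:,1]>im[:,:,2]+20)).astype(np.uint8)
    k,l,st,ce=cv2.connectedComponentsWithStats(g)
    for i in range(1,k):
        if st[i,4]>8: print(n,st[i],ce[i],ray(c,*ce[i],.083))
a=cv2.resize(T["img"][120:270,200:400],(560,420));o=np.hstack([a,W["img"]])
cv2.imwrite("pics/a2.png",cv2.resize(o,(800,300))[:,:,::-1])
s=sensors.observe();print(s["ee_pos"],s["wrist_force"],s["clock"])
```

```text
top [279 206  10   9  66] [283.62121212 209.83333333] [0.53454916 0.06792984 0.083     ]
[0.37476836 0.00520772 0.24930317] [ 0.06369033 -0.34136322 -0.30973814] 5.45
```

View pics/a2.png

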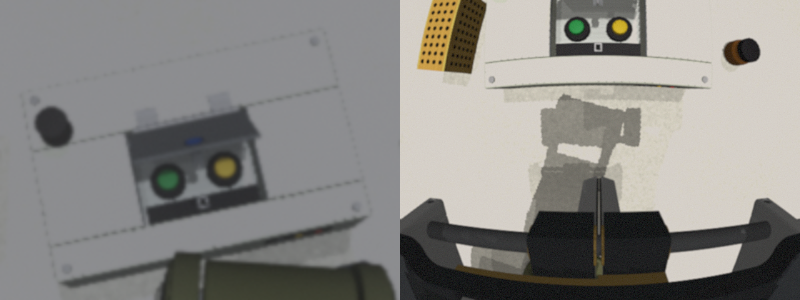

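The cover is fully open (top edge around y≈140 in the crop), with green at (168,180) on the left and yellow at (225,167). I'll check how much clearance the wrist camera has before going in.

Run:
```python
from h import *
c=camera("wrist");s=sensors.observe();R=Ro.from_euler('xyz',s["tcp_rot"],degrees=True).as_matrix()
print(R.T@(np.array(c["origin"])-s["ee_pos"]))
```

```text
[ 0.07573167 -0.0007349  -0.15516307]
```

Request:
play_rows --plan '[{"slide":[0.03,-0.006,0],"dr":[0,0,0]},{"slide":[0.06,-0.012,0],"dr":[0,0,0]},{"slide":[0.09,-0.018,0],"dr":[0,0,0]},{"slide":[0.12,-0.024,0],"dr":[0,0,0]},{"slide":[0.15,-0.03,0],"dr":[0,0,0]},{"slide":[0.17,-0.0308,0],"dr":[0,0,0]},{"slide":[0.1703,-0.0308,0.01],"dr":[0,0,0]},{"slide":[0.1703,-0.0308,0.02],"dr":[0,0,0]}]'

```text
clock: 6.5
ee_pos: [0.5352, 0.0677, 0.2287]
tcp_rot: [-180.0, 0.1, 11.0]
wrist_force: [-0.9, -0.6, 0.8]
finger_gap: 0.002
```

Request:
play_rows --plan '[{"slide":[0.0005,0,0.025],"dr":[0,0,0]},{"slide":[0.0005,0,0.05],"dr":[0,0,0]},{"slide":[0.0005,0,0.075],"dr":[0,0,0]},{"slide":[0.0005,0,0.095],"dr":[0,0,0]},{"slide":[0.0005,0,0.108],"dr":[0,0,0]},{"slide":[0.0005,0,0.115],"dr":[0,0,0]},{"slide":[0.0005,0,0.117],"dr":[0,0,0]},{"slide":[0.0005,0,0.117],"dr":[0,0,0]}]'

```text
clock: 7.5
ee_pos: [0.5365, 0.0679, 0.1136]
tcp_rot: [180.0, -0.0, 11.0]
wrist_force: [-0.5, -0.2, 0.8]
finger_gap: 0.006
```

Run:
```python
from h import *
W=camera("wrist");save(W,"w3");s=sensors.observe();print(s["ee_pos"],s["wrist_force"])
```

```text
[0.53657004 0.06796762 0.11364615] [0.27770507 0.0229108  0.22946244]
```

View pics/w3.png

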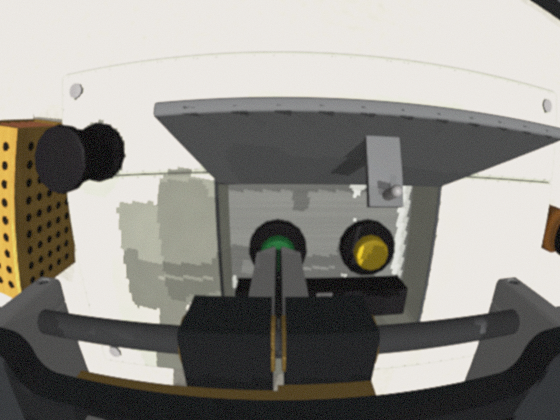

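The fingertips are over the green button (278,243) and well clear of the yellow one (370,252). Now a gentle press.

Request:
play_rows --plan '[{"slide":[0,0,0.003],"dr":[0,0,0]},{"slide":[0,0,0.005],"dr":[0,0,0]},{"slide":[0,0,0.0065],"dr":[0,0,0]},{"slide":[0,0,0.0075],"dr":[0,0,0]},{"slide":[0,0,0.0085],"dr":[0,0,0]},{"slide":[0,0,0.009],"dr":[0,0,0]},{"slide":[0,0,0.009],"dr":[0,0,0]},{"slide":[0,0,0.009],"dr":[0,0,0]}]'

```text
clock: 8.55
ee_pos: [0.5364, 0.0679, 0.1042]
tcp_rot: [-180.0, -0.0, 11.0]
wrist_force: [-0.8, -0.1, 3.0]
finger_gap: 0.002
```

Request:
play_rows --plan '[{"slide":[0,0,0.0004],"dr":[0,0,0]},{"slide":[0,0,0.0008],"dr":[0,0,0]},{"slide":[0,0,0.0011],"dr":[0,0,0]},{"slide":[0,0,0.0014],"dr":[0,0,0]},{"slide":[0,0,0.0016],"dr":[0,0,0]},{"slide":[0,0,0.0016],"dr":[0,0,0]},{"slide":[0,0,0.0016],"dr":[0,0,0]},{"slide":[0,0,0.0016],"dr":[0,0,0]}]'

```text
clock: 9.55
ee_pos: [0.5365, 0.068, 0.1032]
tcp_rot: [180.0, -0.0, 11.0]
wrist_force: [-3.4, -0.4, 11.8]
finger_gap: 0.003
```

Run:
```python
from h import *
for i in range(5):
    camera("wrist");s=sensors.observe();print(s["ee_pos"],s["wrist_force"])
```

```text
[0.53645993 0.06796873 0.1031289 ] [-3.69442184 -0.46942862 11.13873351]
[0.53646642 0.06792529 0.10314919] [-3.65938168 -0.29879214 10.88333429]
[0.53647998 0.06795204 0.10316297] [-3.44708402 -0.4436834  11.82896953]
[0.53646483 0.06796701 0.10314821] [-3.99527679 -0.15951224 10.77576445]
[0.5364599  0.06795269 0.10313208] [-4.31833869  0.25711951 10.99046418]
```

The force rose to 11 N with the tip at 78 mm, so the button is at its stop. Releasing and rising.

Request:
play_rows --plan '[{"slide":[0,0,-0.003],"dr":[0,0,0]},{"slide":[0,0,-0.008],"dr":[0,0,0]},{"slide":[0,0,-0.03],"dr":[0,0,0]},{"slide":[0,0,-0.06],"dr":[0,0,0]},{"slide":[0,0,-0.095],"dr":[0,0,0]},{"slide":[0,0,-0.13],"dr":[0,0,0]},{"slide":[0,0,-0.155],"dr":[0,0,0]},{"slide":[0,0,-0.16],"dr":[0,0,0]}]'

```text
clock: 10.8
ee_pos: [0.5366, 0.068, 0.2637]
tcp_rot: [180.0, -0.1, 11.0]
wrist_force: [0.1, -0.8, -1.2]
finger_gap: 0.003
```

Run:
```python
from h import *
W=camera("wrist");o=W["img"];S=camera("scene")
x=np.hstack([o,S["img"]]);cv2.imwrite("pics/a4.png",cv2.resize(x,(800,300))[:,:,::-1]);s=sensors.observe();print(s["ee_pos"],s["wrist_force"],s["joint_pos"])
```

```text
[0.53623341 0.06795068 0.26203399] [ 0.20105286  0.26202376 -0.49116038] [ 3.33990106e+00  1.46718079e+01  8.61109796e+01 -1.25825924e-03
  7.92423426e+01  8.23335205e+01]
```

View pics/a4.png

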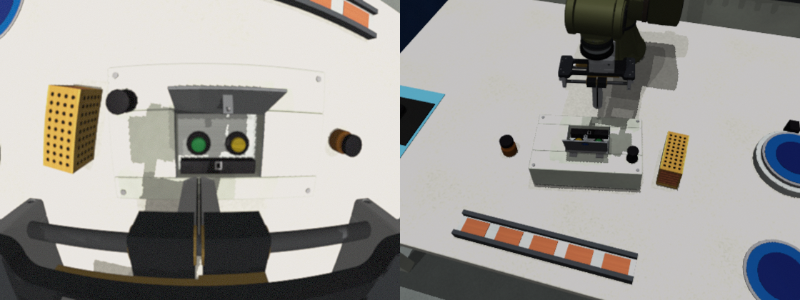

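Green and yellow are both out. The wrist view shows the cover standing open with nothing behind it. I'm going over the cover to its rear side.

Request:
play_rows --plan '[{"slide":[0.02,0.008,0],"dr":[0,0,0]},{"slide":[0.05,0.016,0],"dr":[0,0,0]},{"slide":[0.08,0.024,0],"dr":[0,0,0]},{"slide":[0.105,0.03,0],"dr":[0,0,0]},{"slide":[0.118,0.03,0],"dr":[0,0,0]},{"slide":[0.118,0.03,0.02],"dr":[0,0,0]},{"slide":[0.118,0.03,0.05],"dr":[0,0,0]},{"slide":[0.118,0.03,0.072],"dr":[0,0,0]}]'

```text
clock: 11.9
ee_pos: [0.6571, 0.061, 0.1872]
tcp_rot: [-180.0, 0.2, 11.0]
wrist_force: [0.6, -0.2, -0.7]
finger_gap: 0.006
```

Request:
play_rows --plan '[{"slide":[0,0,0],"dr":[0,0,0]},{"slide":[-0.01,0,0],"dr":[0,0,0]},{"slide":[-0.02,0,0],"dr":[0,0,0]},{"slide":[-0.028,0,0],"dr":[0,0,0]},{"slide":[-0.035,0,0],"dr":[0,0,0]},{"slide":[-0.042,0,0],"dr":[0,0,0]},{"slide":[-0.05,0,0],"dr":[0,0,0]},{"slide":[-0.057,0,0],"dr":[0,0,0]}]'

```text
clock: 12.9
ee_pos: [0.6015, 0.0501, 0.1905]
tcp_rot: [-180.0, -0.0, 11.0]
wrist_force: [1.4, 0.4, 0.5]
finger_gap: 0.004
```

Run:
```python
from h import *
W=camera("wrist");o=W["img"];S=camera("scene")
x=np.hstack([o,cv2.resize(S["img"][130:280,340:540],(560,420))]);cv2.imwrite("pics/a5.png",cv2.resize(x,(800,300))[:,:,::-1]);s=sensors.observe();print(s["ee_pos"],s["wrist_force"],s["tcp_rot"])
d=s["ee_pos"][:2]-[.594,.0489];print(d@[.9816,.1908],d@[-.1908,.9816])
```

```text
[0.60139054 0.05003941 0.19053417] [ 1.03334656  0.55457401 -0.35227442] [-1.79996225e+02  1.77964275e-02  1.09986963e+01]
0.007471956971710219 -0.000291669705628235
```

View pics/a5.png

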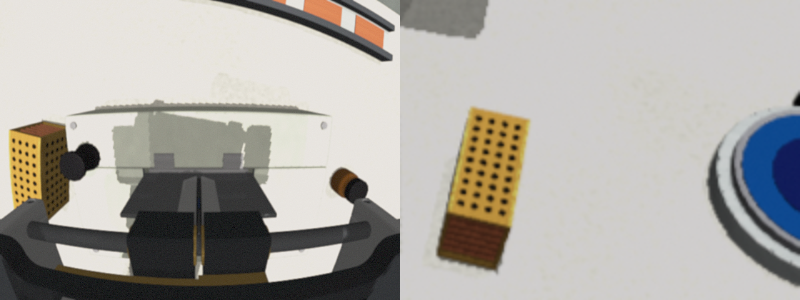

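The wrist view shows the cover about upright, with the shut fingers behind it at its middle (200,175). Now I'll swing it down along an arc.

Request:
play_rows --plan '[{"slide":[-0.0176,0,0],"dr":[0,0,0]},{"slide":[-0.0355,0,0.0035],"dr":[0,0,0]},{"slide":[-0.053,0,0.012],"dr":[0,0,0]},{"slide":[-0.068,0,0.0255],"dr":[0,0,0]},{"slide":[-0.076,0,0.037],"dr":[0,0,0]},{"slide":[-0.083,0,0.05],"dr":[0,0,0]},{"slide":[-0.085,0,0.058],"dr":[0,0,0]},{"slide":[-0.086,0,0.062],"dr":[0,0,0]}]'

```text
clock: 14.0
ee_pos: [0.5175, 0.0337, 0.128]
tcp_rot: [-180.0, 0.0, 11.0]
wrist_force: [2.4, 1.5, 2.1]
finger_gap: 0.008
```

Run:
```python
from h import *
s=sensors.observe();W=camera("wrist");save(W,"w6");s=sensors.observe();print(s["ee_pos"],s["wrist_force"],s["tcp_rot"])
d=s["ee_pos"][:2]-[.594,.0489];print(d@[.9816,.1908],d@[-.1908,.9816])
```

```text
[0.51738335 0.03371626 0.12778654] [0.31460288 0.91378167 1.40451343] [-1.79989460e+02  5.14489018e-02  1.10029771e+01]
-0.07810395810630778 -0.00028590347458335916
```

View pics/w6.png

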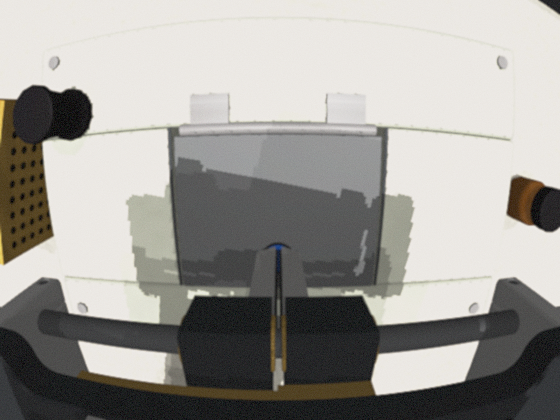

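The cover is almost shut, with the finger on the mark (278,245). Pressing it in to the stop.

Request:
play_rows --plan '[{"slide":[0,0,0.002],"dr":[0,0,0]},{"slide":[0,0,0.004],"dr":[0,0,0]},{"slide":[0,0,0.0055],"dr":[0,0,0]},{"slide":[0,0,0.0065],"dr":[0,0,0]},{"slide":[0,0,0.0072],"dr":[0,0,0]},{"slide":[0,0,0.0076],"dr":[0,0,0]},{"slide":[0,0,0.0079],"dr":[0,0,0]},{"slide":[0,0,0.0079],"dr":[0,0,0]}]'

```text
clock: 15.05
ee_pos: [0.5177, 0.0338, 0.121]
tcp_rot: [180.0, -0.0, 11.0]
wrist_force: [-2.2, 0.6, 6.7]
finger_gap: 0.008
```

Request:
play_rows --plan '[{"slide":[0,0,0.0004],"dr":[0,0,0]},{"slide":[0,0,0.0008],"dr":[0,0,0]},{"slide":[0,0,0.0008],"dr":[0,0,0]},{"slide":[0,0,0.0008],"dr":[0,0,0]},{"slide":[0,0,0.0008],"dr":[0,0,0]},{"slide":[0,0,0.0008],"dr":[0,0,0]},{"slide":[0,0,0.0008],"dr":[0,0,0]},{"slide":[0,0,0.0008],"dr":[0,0,0]}]'

```text
clock: 16.05
ee_pos: [0.5178, 0.0338, 0.1208]
tcp_rot: [180.0, -0.1, 11.0]
wrist_force: [-4.8, -0.0, 14.1]
finger_gap: 0.009
```

Request:
play_rows --plan '[{"slide":[0,0,-0.002],"dr":[0,0,0]},{"slide":[0,0,-0.005],"dr":[0,0,0]},{"slide":[0,0,-0.01],"dr":[0,0,0]},{"slide":[0,0,-0.02],"dr":[0,0,0]},{"slide":[-0.02,0,-0.05],"dr":[0,0,0]},{"slide":[-0.06,0,-0.08],"dr":[0,0,0]},{"slide":[-0.1,0,-0.11],"dr":[0,0,0]},{"slide":[-0.14,0,-0.12],"dr":[0,0,0]}]'

```text
clock: 17.05
ee_pos: [0.3793, 0.0068, 0.2418]
tcp_rot: [180.0, -0.2, 11.0]
wrist_force: [-0.3, -0.1, 0.3]
finger_gap: 0.004
```

Run:
```python
from h import *
T=camera("top");W=camera("wrist")
x=np.hstack([cv2.resize(T["img"][120:270,200:400],(560,420)),W["img"]]);cv2.imwrite("pics/a7.png",cv2.resize(x,(800,300))[:,:,::-1]);s=sensors.observe();print(s["ee_pos"],s["wrist_force"],s["clock"])
im=T["img"][165:240,255:345].astype(int);b=(im[:,:,2]>im[:,:,0]+60).astype(np.uint8);m=cv2.moments(b,True)
if m["m00"]: print(m["m10"]/m["m00"]+255,m["m01"]/m["m00"]+165,m["m00"])
a=np.load("top0.npy")[130:255,200:345].astype(int);d=np.abs(T["img"][130:255,200:345].astype(int)-a).max(2);print("diff px",[(int((d[:60]>30).sum())),int((d>30).sum())])
```

```text
[0.37837837 0.0066716  0.24173047] [ 0.71732002  0.61373752 -0.45419004] 17.15
300.42857142857144 215.67346938775512 49.0
diff px [0, 524]
```

View pics/a7.png

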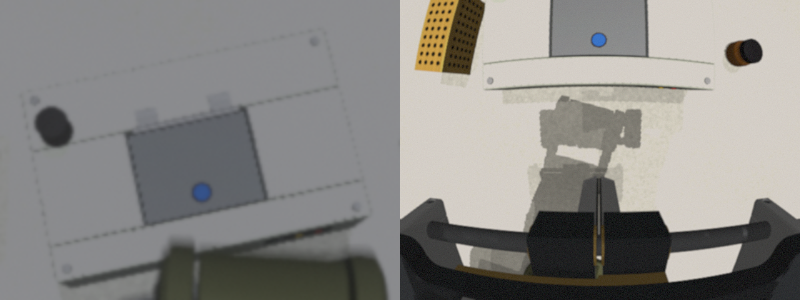

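The cover is shut, and its mark is at (300.4, 215.7), against (300.5, 215.9) at the start. One last still second to confirm it holds, then hand in.

Request:
play_rows --plan '[{"slide":[0,0,0],"dr":[0,0,0]},{"slide":[0,0,0],"dr":[0,0,0]},{"slide":[0,0,0],"dr":[0,0,0]},{"slide":[0,0,0],"dr":[0,0,0]},{"slide":[0,0,0],"dr":[0,0,0]},{"slide":[0,0,0],"dr":[0,0,0]},{"slide":[0,0,0],"dr":[0,0,0]},{"slide":[0,0,0],"dr":[0,0,0]}]'

```text
clock: 18.15
ee_pos: [0.3801, 0.007, 0.2399]
tcp_rot: [180.0, -0.0, 11.0]
wrist_force: [0.5, 0.4, 1.4]
finger_gap: 0.007
```

Run:
```python
from h import *
T=camera("top");im=T["img"][165:240,255:345].astype(int);b=(im[:,:,2]>im[:,:,0]+60).astype(np.uint8);m=cv2.moments(b,True)
u,v=m["m10"]/m["m00"]+255,m["m01"]/m["m00"]+165;print(u,v,m["m00"])
if abs(u-300.5)<1 and abs(v-215.8)<1: print(robot.sign_off())
```

```text
300.5 215.70833333333334 48.0
the job is handed in; nothing more can be done
None
```

The job is done and handed in at about 18 s of the 48 s allowed, with the arm clear of everything.

- **Opening:** I pressed the cover between the finger mark and its free edge with the shut fingers, and it popped fully open.
- **Reset:** I pushed the green button to its stop. The force rose from 3 N to about 11 N with the fingertip at 78 mm, the height at which the button is all the way in. I then let it come back; the picture after shows it out.
- **Closing:** I swung the cover down from behind and pressed it to its inner stop at about 14 N, then released it.

**Last checks:** 1.1 s after I first saw the cover shut, its mark was still within 0.2 pixel of where it started, so it is latched flush. The yellow button, magazine, jar and loupe look unmoved in the pictures. I have no direct reading of the button or latch positions, so these rest on images, heights and forces. No check failed. A before/after image comparison showed differences only in the lower part of the crop, which I put down to the arm being in view there.

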